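Index the stud-hole drilling jig with its pin

ROBOT

A 6-joint arm with a two-finger parallel gripper is mounted at the origin on the work surface. World frame = base frame: x ahead of the robot, y to its left, z up, the work surface at z = 0. Lengths are in m, angles in rad, forces in N, time in s.
With the tool pointing down it reaches from about 0.275 to 0.75 m from the base axis. Payload 10.2 kg.
Tool frame: the origin (TCP) lies between the finger pads; the fingertips stand 22 mm ahead of it and the grasp point (between the pads) lies 3 mm ahead of it (ctrl.tip_extent is the distance from the TCP to the fingertips, in m); z points along the fingers, y is the line along which they close (so a half turn about z gives the same grasp; the last joint's range is limited). The gripper opens to 85 mm and grips with 20 to 120 N. Pads are 22 mm wide; open, the fingers measure 114 mm over their backs; the gripper's body (76 mm by 85 mm) begins 54 mm behind the grasp point. The pads swing forward as they close: fully open they stand 13 mm farther back than shut.
Start: joints at [-1.573, 0.313, 1.498, -0, 1.331, -0.223], TCP at [0.115, -0.512, 0.253] pointing down, gripper open.
Joint ranges: [-2.94, 2.94], [-0.97, 2.17], [0.19, 2.56], [-1.23, 4.37], [0.02, 3.11], [-2.88, 2.88]. Speed limits (rad/s): [2.39, 2.39, 3.01, 3.14, 3.14, 3.14].

INTERFACE

Orientations are given as a unit quaternion [x, y, z, w].
In Python, from station import ctrl gives the robot as it stands. The module is installed in compiled form; this text tells all that it offers.
- The arm moves only by the tool play_rows, never from a script. Its argument "targets" is a list that holds one entry, the list of rows, each a list of 7 numbers: the shift along the tool's x, y, z in cm, then the turn, a rotation vector about the tool's x, y, z in degrees, then the opening, from 0 (shut) to 1 (fully open). In form: [[[dx, dy, dz, rx, ry, rz, jaw], ...]]. A call has 1 to 12 rows; each row shifts and turns the commanded pose from where the row before left it, along the tool's axes as they then stand; what a row does not reach is not made up. A row lasts 1/12 s, in which the tool goes at most 41.7 mm and 7.16 degrees, less where a joint would pass 70% of its speed; a pose out of reach is approached as far as the arm can. A call with a gripper value outside its range is refused whole. The fingers move at their own pace and stop on an object; "grip_force" is the grip in N (left out, the last holds). Time passes only in rows, so rows that do not move let the fingers close. It gives the time, the measured TCP pose, the force, the opening and the grip force at its end, in the units of the state.
- ctrl.observe(): the state, without advancing time (a new reading comes with each control period).
- ctrl.grab_frame(name): name is "scene" or "side" or "wrist"; returns a dict with "image" (420x560x3 uint8, red, green, blue), "fovy" (degrees; the focal length in pixels is half the picture's height over the tangent of half this angle, whatever the lens; pixels are square), "cx", "cy" (the principal point, pixels), "camera_from_world" (4x4, takes a point from world to camera coordinates). Camera axes: x right, y down, z forward; pixel columns grow to the right and rows downward; lengths in m; the calibration is good to about 2 mm. The wrist camera is an equidistant fisheye: a pixel r from the principal point sees the ray r / f radians off the axis. A picture is of the moment at which its call begins. There is no depth.
- ctrl.job_done(): hands the job in; it is judged then, once.
The state is a dict: "time": time; "joint_positions": joint angles; "dq": joint speeds; "tau": joint torques, N m; "tool_pos": TCP position; "tool_rot": TCP orientation; "contact_force": force on the tool from outside, world axes, zero at the start; "wrist_torque": the same for the moment, N m; "width": opening from 0.0 (shut) to 1.0 (fully open); "finger_force": force on a finger pad.
Only numpy, scipy, OpenCV 4.12 (cv2) and the standard library are available. Lean on these libraries where they do the work, as an engineer would, in place of code of your own. Each camera call takes 0.05 s, during which the arm holds its last target. There are 200 camera calls.

TASK

Take the red-knobbed index pin from the drill-bit stand and put it through the red-ringed index bush of the blue drilling jig until its nose rests on the wood. Feeling with the pin, never pressing hard, slide the jig back towards the row of drilled holes, flat on the box with its fence along the edge, until the pin finds the last drilled hole, hidden under the jig. Push the pin fully home and let go, leaving the jar, square, brush and paint tin where they are.

Things in the scene. Friction and masses are not known exactly. Their poses are not given: they have to be found in the camera images.
- pin_knob (a point): Centre of the red round knob (20 mm diameter, 30 mm tall) of the loose steel index pin, 60 g, hanging upright by its collar in the drill-bit stand. z: from nose to knob. Below the knob a 26 mm collar, 4 mm thick, its underside 19 mm below this point; below that a shank 8 mm in diameter, 40 mm long, tapered over its last 5 mm to a flat nose 4 mm wide.
- pin_collar (a point): Centre of the underside of the pin's collar, 19 mm below pin_knob, 40 mm above the nose; same axes. With the nose on the wood it stands 22 mm above the jig's top; fully home it is down on it. While the pin pulls the jig sideways it tends to bind in the bush and may not drop of itself: ease the side load to let it go down.
- index_bush (a point): Mouth of the index bush on the jig's top: red-ringed 9.4 mm hole straight through the 18 mm thick jig; axes as the jig's. The last drilled hole is hidden under the jig 8 to 28 mm from here towards the jig's -y; earlier holes are in view beyond it, 50 mm apart. Holes are 10 mm wide, 26 mm deep: the collar comes down on the jig before the nose reaches bottom.
- jig: Loose drilling jig, about 0.45 kg: blue bar 60 (x) by 160 (y) by 18 mm flat on the box along its robot-side edge; origin at the centre of the bar's underside. Holes on its y axis at y = -42 (index bush, red ring), +8 and +58 mm (drill bushes, dark rings). On its -x side an 8 mm thick fence hangs 25 mm over the box's edge, almost touching: it stops the jig moving to +x, not to -x.
- box: Heavy fixed wooden box, 260 (x) by 320 (y) by 100 mm high, bare flat top; origin at the centre of its underside. The drilled row runs along y, 30 mm in from the -x edge, and the index bush passes right over it when the jig slides with its fence on that edge. Brass domes 6.5 mm high stand along the +x edge.
- bit_stand: Fixed wooden drill-bit stand, 120 (x) by 60 (y) by 50 mm high; origin at the centre of its underside. The pin stands in a hole at x = -36 mm, y = 0; drill bits stand up to 60 mm out of its top from x = +6 to +48 mm.
- stain_jar: Bystander: dark jar of wood stain, 66 mm diameter, 75 mm high, on the bench; origin at the centre of its underside.
- square: Bystander: teal carpenter's square, right triangle with 110 mm legs, at most 10 mm thick, on the box's top beyond the jig; origin at the middle of its underside.
- brush: Bystander: stain brush with a wooden handle lying flat on the bench near its far side, about 0.2 m long; origin near its middle.
- paint_tin: Bystander: green paint tin, 80 mm diameter, 100 mm high, standing near the bench's far side; origin at the centre of its underside.
Not all that is in view belongs to the job. There is more than one size of the jig; the job needs the middle-sized.

How it is judged:
By the outcome, as a careful person would: the job done as asked, in the order asked, and still so for the second after the job is handed in, with the robot touching nothing.
It also fails if it takes over 72 s, if anything falls off the work surface, if the arm or the gripper's body presses on something with over 40 N, if the wrist force passes 120 N, or if a joint passes its speed limit or range.

## Working session

There is one attempt and no reset: what is moved stays moved. The work goes in short steps, Python scripts to look and compute and a tool call to move; the robot and the scene stay as the last step left them, time stands still between calls to the robot, and variables do not carry over. Pictures are saved under pics/ and viewed, at most 10 in all, crops included, and the job is handed in when it is done.

Besides the shell and the picture viewer there is one more tool, called in YAML: its name, and indented under it one key for each argument. play_rows: Moves the arm, as the interface text tells. Its arguments: {"type":"object","properties":{"targets":{"type":"array"},"grip_force":{"type":"number"}},"required":["targets"]}

```bash
mkdir -p pics; cat > h.py <<'E'
import numpy as np,cv2
from station import ctrl
def grab(n,fn=None):
    f=ctrl.grab_frame(n)
    if fn: cv2.imwrite('pics/'+fn,cv2.cvtColor(f['image'],cv2.COLOR_RGB2BGR))
    return f
def foc(f): return f['image'].shape[0]/2/np.tan(np.radians(f['fovy'])/2)
def ray(f,u,v,fish=False):
    F=foc(f); d=np.array([(u-f['cx'])/F,(v-f['cy'])/F,1.])
    if fish:
        r=np.hypot(d[0],d[1]); d=np.array([d[0]/r*np.sin(r),d[1]/r*np.sin(r),np.cos(r)]) if r>1e-9 else np.array([0,0,1.])
    M=np.array(f['camera_from_world']); R=M[:3,:3]; t=M[:3,3]
    return -R.T@t, R.T@d/np.linalg.norm(d)
def onz(f,u,v,z,fish=False):
    o,d=ray(f,u,v,fish); return o+d*(z-o[2])/d[2]
def tri(rs):
    A=sum(np.eye(3)-np.outer(d,d) for o,d in rs); b=sum((np.eye(3)-np.outer(d,d))@o for o,d in rs)
    p=np.linalg.solve(A,b); return p,[np.linalg.norm(np.cross(p-o,d)) for o,d in rs]
E
python3 - <<'E'
from h import *
ims=[]
for n in ['scene','side','wrist']:
    f=grab(n,n+'0.png'); print(n,f['fovy'],f['cx'],f['cy'],np.round(np.array(f['camera_from_world']),3).tolist())
print(ctrl.observe())
E
```

```text
scene 49.75017970500968 284.5014783654847 209.3951745028796 [[0.747, 0.665, 0.006, -0.346], [0.559, -0.623, -0.546, -0.189], [-0.36, 0.411, -0.837, 1.285], [0.0, 0.0, 0.0, 1.0]]
side 50.009567859512174 280.1073852024564 210.3183407105171 [[-0.835, -0.551, 0.018, 0.369], [-0.387, 0.563, -0.73, 0.228], [0.392, -0.617, -0.683, 1.226], [0.0, 0.0, 0.0, 1.0]]
wrist 65.70646984690485 282.9609762493822 208.9822786498628 [[0.219, -0.976, -0.002, -0.524], [-0.928, -0.209, 0.309, -0.04], [-0.302, -0.066, -0.951, 0.38], [0.0, 0.0, 0.0, 1.0]]
{'time': 0.15, 'joint_positions': array([-1.57344248e+00,  3.13295011e-01,  1.49825317e+00,  1.63208688e-05,
        1.33101004e+00, -2.23406535e-01]), 'dq': array([-0.00022664, -0.0011021 , -0.00264763,  0.00203615, -0.00034704,
       -0.00045412]), 'tau': array([ 1.67581461e-04, -4.12374079e+01, -2.59797335e+01, -2.61572186e-04,
        3.19855040e-03,  2.69123808e-05]), 'tool_pos': array([ 0.11494905, -0.51208427,  0.25288361]), 'tool_rot': array([ 9.93914387e-01,  1.10154243e-01,  6.23265902e-05, -4.78809070e-04]), 'contact_force': array([ 0.57222384,  0.86224614, -0.50973049]), 'wrist_torque': array([-0.02980646,  0.0146843 , -0.00260913]), 'finger_force': 0.0, 'width': 0.9991987746877016}
```

View pics/scene0.png

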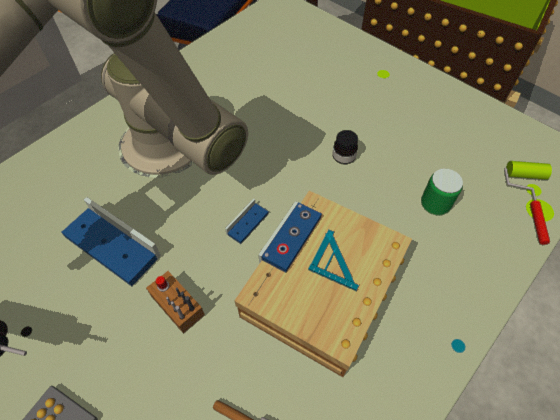

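View pics/side0.png

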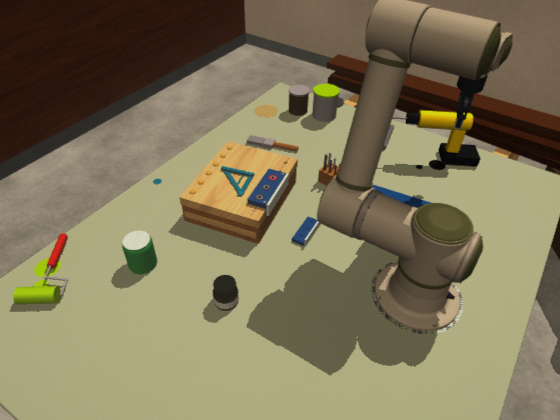

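View pics/wrist0.png

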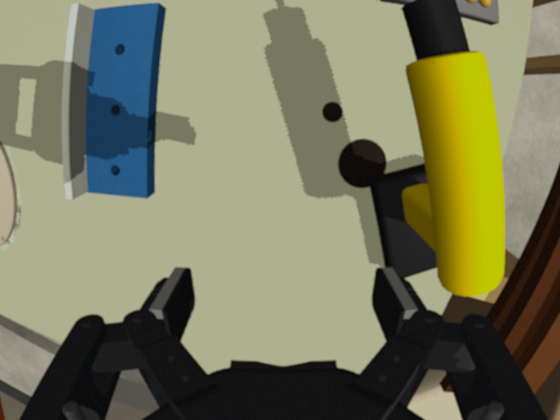

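Scene view: the jig sits on the box with its index bush near (283,249), the pin knob is near (161,283), and the open holes are near (268,272) and (254,289). In the side view the red ring is near (272,177), and the stand at (328,175) is partly hidden by the arm.

```bash
python3 - <<'E'
from h import *
for n in ['scene','side']:
    f=grab(n); im=f['image'].astype(int); r,g,b=im[...,0],im[...,1],im[...,2]
    m=((r>110)&(g<0.45*r)&(b<0.5*r)).astype(np.uint8)
    k,l,s,c=cv2.connectedComponentsWithStats(m)
    for i in range(1,k):
        if s[i,4]>5: 
            u,v=c[i]; print(n,'red',c[i].round(1),s[i],onz(f,u,v,.118).round(4),onz(f,u,v,.084).round(4))
    hsv=cv2.cvtColor(f['image'],cv2.COLOR_RGB2HSV)
    m=cv2.inRange(hsv,(100,120,40),(122,255,255)); k,l,s,c=cv2.connectedComponentsWithStats(m)
    for i in range(1,k):
        if s[i,4]>300:
            q=cv2.findContours((l==i).astype(np.uint8),0,2)[0][0]; bx=cv2.boxPoints(cv2.minAreaRect(q))
            print(n,'blue',s[i],[onz(f,*p,.118)[:2].round(4).tolist() for p in bx],[onz(f,*p,.03)[:2].round(4).tolist() for p in c[i:i+1]])
    im2=f['image']
    if n=='scene':
        cr=im2[180:380,130:430]; cv2.imwrite('pics/crop1.png',cv2.cvtColor(cv2.resize(cr,None,fx=2.66,fy=2.66,interpolation=cv2.INTER_CUBIC),cv2.COLOR_RGB2BGR))
E
```

```text
scene red [246.5   3.3] [245   1   4   5   6] [-0.1576  0.5123  0.118 ] [-0.1967  0.5492  0.084 ]
scene red [540.1 222.6] [532 201  18  43 388] [0.9049 0.3575 0.118 ] [0.908  0.3882 0.084 ]
scene red [282.3 248.6] [277 244  12  10  42] [ 0.5213 -0.0741  0.118 ] [ 0.5092 -0.0605  0.084 ]
scene red [159.9 280. ] [156 276   9   9  62] [ 0.3831 -0.2953  0.118 ] [ 0.3655 -0.2905  0.084 ]
scene blue [ 159    0   77   30 1122] [[-0.3793, 0.336], [-0.1979, 0.5005], [-0.0907, 0.3936], [-0.2621, 0.2385]] [[-0.3543, 0.4597]]
scene blue [ 262  203   59   68 1485] [[0.5017, -0.1204], [0.4621, 0.0456], [0.5285, 0.0502], [0.5621, -0.1129]] [[0.4857, -0.0026]]
scene blue [228 204  40  39 661] [[0.4058, -0.1248], [0.396, -0.0223], [0.4362, -0.0261], [0.4441, -0.127]] [[0.3793, -0.0425]]
scene blue [  62  209   95   76 3218] [[0.1362, -0.3678], [0.1043, -0.2873], [0.3379, -0.2643], [0.3582, -0.3402]] [[0.1817, -0.3055]]
side red [270.6 176.9] [269 175   5   5  10] [ 0.5283 -0.0729  0.118 ] [ 0.552  -0.1079  0.084 ]
side red [275.2 177.8] [274 176   3   4   6] [ 0.5141 -0.0772  0.118 ] [ 0.5373 -0.1123  0.084 ]
side red [ 57.1 249.4] [ 47 233  20  33 255] [0.8139 0.4874 0.118 ] [0.8486 0.4741 0.084 ]
side blue [248 169  36  36 457] [[0.5256, 0.0498], [0.5649, -0.1199], [0.5007, -0.1063], [0.4675, 0.0586]] [[0.5729, -0.1127]]
side blue [373 185  56  22 358] [[0.2414, -0.1879], [0.2502, -0.2247], [0.0816, -0.2396], [0.0763, -0.204]] [[0.1813, -0.321]]
```

View pics/crop1.png

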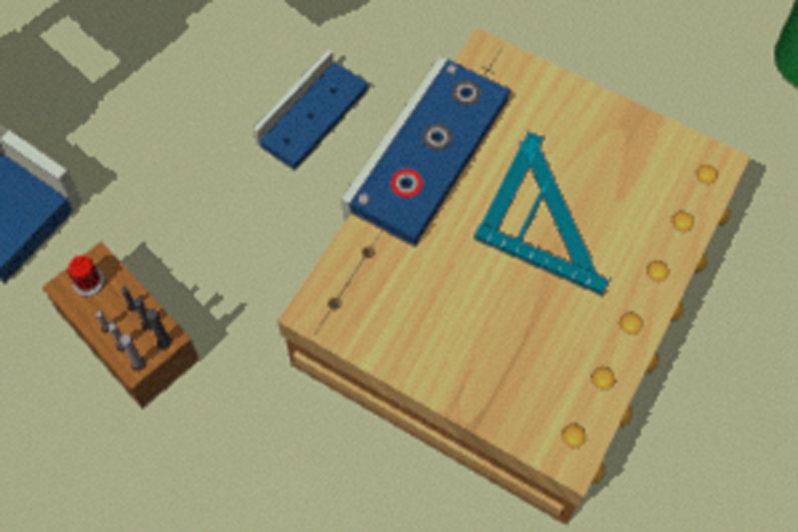

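The crop shows the visible holes at crop (367,252) and (334,304), the bush ring at (407,183) and the knob at (85,270). The stand's corners are (103,243), (43,288) and (195,348).

```bash
python3 - <<'E'
from h import *
f=grab('scene'); s=ctrl.observe()
P=lambda u,v,z:onz(f,130+(u+.5)/2.66,180+(v+.5)/2.66,z)
a,b,c=[P(*q,.05) for q in [(103,243),(43,288),(195,348)]]
print('stand',a,b,c,np.degrees(np.arctan2(*(c-a)[1::-1])),np.linalg.norm(c-a),np.linalg.norm(b-a))
h1,h2=P(367,252,.1),P(334,304,.1); print('holes',h1,h2,np.degrees(np.arctan2(h1[1]-h2[1],h1[0]-h2[0])),np.linalg.norm(h1-h2))
bush=[P(407,183,.118),P(437,136,.118),P(466,92,.118)]
print(bush); d=bush[2]-bush[0]; print(np.degrees(np.arctan2(d[1],d[0])),np.linalg.norm(d))
k=P(85,270,.069+.003); e=(c-a)/np.linalg.norm(c-a); k2=(a+b)/2+.024*e; print('knob',k,k2)
from scipy.spatial.transform import Rotation as R
M=R.from_quat(s['tool_rot']).as_matrix(); print(M.round(3)); print('to pin, cm tool',(M.T@(np.array([k[0],k[1],.2])-s['tool_pos'])*100).round(2))
E
```

```text
stand [ 0.34711245 -0.25900057  0.05      ] [ 0.34158908 -0.31830544  0.05      ] [ 0.47241588 -0.27018357  0.05      ] -5.099985368901974 0.12580147074658432 0.05956153090612821
holes [ 0.53457898 -0.13341746  0.1       ] [ 0.54536717 -0.1825463   0.1       ] 102.38499804965282 0.05029937944101628
[array([ 0.52342042, -0.07345002,  0.118     ]), array([ 0.51270186, -0.02436681,  0.118     ]), array([0.5027475 , 0.02436186, 0.118     ])]
101.93405587793696 0.09997266147021783
knob [ 0.36608198 -0.28811385  0.072     ] [ 0.36825575 -0.29078646  0.05      ]
[[ 0.976  0.219 -0.   ]
 [ 0.219 -0.976  0.   ]
 [ 0.    -0.    -1.   ]]
to pin, cm tool [ 29.41 -16.36   5.32]
```

play_rows:
  targets:
    - [[2.4, -1.35, 0.4, 0, 0, 0, 0.7], [2.4, -1.35, 0.4, 0, 0, 0, 0.7], [2.4, -1.35, 0.4, 0, 0, 0, 0.7], [2.4, -1.35, 0.4, 0, 0, 0, 0.7], [2.4, -1.35, 0.4, 0, 0, 0, 0.7], [2.4, -1.35, 0.4, 0, 0, 0, 0.7], [2.4, -1.35, 0.4, 0, 0, 0, 0.7], [2.4, -1.35, 0.4, 0, 0, 0, 0.7], [2.4, -1.35, 0.4, 0, 0, 0, 0.7], [2.4, -1.35, 0.4, 0, 0, 0, 0.7], [2.4, -1.35, 0.4, 0, 0, 0, 0.7], [2.4, -1.35, 0.4, 0, 0, 0, 0.7]]
  grip_force: 60

```text
time: 1.3
tool_pos: [0.3613, -0.2901, 0.2052]
tool_rot: [0.994, 0.11, 0.0, 0.0]
contact_force: [0.0, -0.1, 0.1]
width: 0.698
finger_force: 0.0
```

```bash
cat > red.py <<'E'
from h import *
def reds(f,mn=8):
    im=f['image'].astype(int); r,g,b=im[...,0],im[...,1],im[...,2]
    m=((r>90)&(g<0.45*r)&(b<0.5*r)).astype(np.uint8)
    k,l,s,c=cv2.connectedComponentsWithStats(m)
    return [(c[i].round(1),s[i]) for i in range(1,k) if s[i,4]>mn]
E
python3 - <<'E'
from red import *
for n in ['wrist','side']:
    f=grab(n,n+'1.png')
    for c,s in reds(f): print(n,c,s,onz(f,*c,.072,n=='wrist').round(4),onz(f,*c,.118,n=='wrist').round(4))
    if n=='wrist': print(np.array(f['camera_from_world']).round(3))
s=ctrl.observe(); print(s['tool_pos'],s['contact_force'],s['tool_rot'])
E
```

```text
wrist [280.9 199.5] [269 187  25  27 526] [ 0.3659 -0.2866  0.072 ] [ 0.3791 -0.284   0.118 ]
[[ 0.219 -0.976 -0.001 -0.361]
 [-0.928 -0.208  0.309  0.25 ]
 [-0.302 -0.067 -0.951  0.423]
 [ 0.     0.     0.     1.   ]]
side [272.4 177.4] [269 175   8   5  17] [ 0.5541 -0.1214  0.072 ] [ 0.5224 -0.074   0.118 ]
side [ 57.1 250.1] [ 47 233  20  35 280] [0.8587 0.4709 0.072 ] [0.8118 0.4888 0.118 ]
[ 0.36214222 -0.28875357  0.20477358] [-0.37912248  0.04373338  0.4345173 ] [ 9.93705074e-01  1.12025807e-01 -2.34424884e-05 -6.66020325e-04]
```

View pics/wrist1.png

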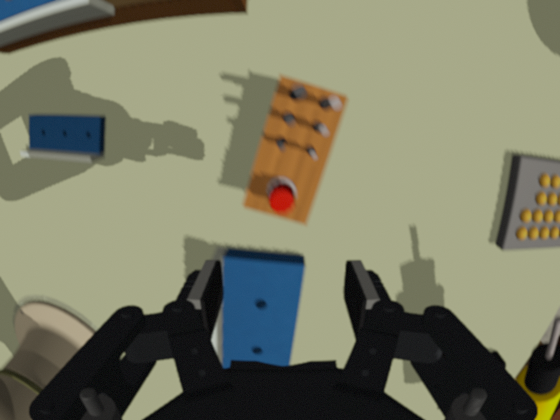

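The wrist view shows the red knob at (281,199), with the fingers either side and clear of the bits. Both views put it at about (0.367, -0.2875).

play_rows:
  targets:
    - [[0.5, 0, 2.0, 0, 0, 0, 0.7], [0, 0, 2.5, 0, 0, 0, 0.7], [0, 0, 2.5, 0, 0, 0, 0.7], [0, 0, 2.5, 0, 0, 0, 0.7], [0, 0, 2.0, 0, 0, 0, 0.7], [0, 0, 0.8, 0, 0, 0, 0.6], [0, 0, 0, 0, 0, 0, 0.4], [0, 0, 0, 0, 0, 0, 0.3]]

```text
time: 2.07
tool_pos: [0.3654, -0.2906, 0.083]
tool_rot: [0.994, 0.11, 0.0, 0.0]
contact_force: [-0.0, -0.1, 0.8]
width: 0.327
finger_force: 0.0
```

```bash
python3 - <<'E'
from red import *
f=grab('wrist','wrist2.png')
for c,s in reds(f): print(c,s,onz(f,*c,.072,True).round(4))
s=ctrl.observe(); print(s['tool_pos'],s['contact_force'],s['width'])
E
```

```text
[279.1 289.3] [ 258  251   45   62 1519] [ 0.3622 -0.2888  0.072 ]
[ 0.36566416 -0.29074924  0.0834173 ] [ 0.33111033 -0.03653737  0.23222175] 0.30099568649349073
```

View pics/wrist2.png

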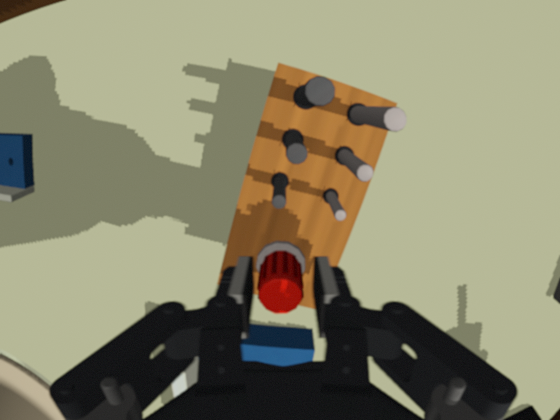

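The wrist view shows the knob centred between the pads at about (280,290). Next I close and lift.

play_rows:
  targets:
    - [[0, 0, 0, 0, 0, 0, 0.1], [0, 0, 0, 0, 0, 0, 0.05], [0, 0, 0, 0, 0, 0, 0.05], [0, 0, 0, 0, 0, 0, 0.05], [0, 0, 0, 0, 0, 0, 0.05], [0, 0, 0, 0, 0, 0, 0.05]]
  grip_force: 70

```text
time: 2.62
tool_pos: [0.3658, -0.2907, 0.0838]
tool_rot: [0.994, 0.11, 0.001, 0.001]
contact_force: [-1.7, -0.1, 6.4]
width: 0.206
finger_force: 68.2
```

```bash
python3 - <<'E'
from red import *
f=grab('wrist'); g=f['image']
s=ctrl.observe(); print(s['tool_pos'],s['contact_force'],s['width'],s['finger_force'])
print(onz(f,281,293,.084,True))
for c,q in reds(f): print(c,q)
E
```

```text
[ 0.36577186 -0.29072449  0.08379827] [-2.71068107  0.19538562  6.19228039] 0.21098397536529587 68.21556329727173
[ 0.3676872  -0.28877814  0.084     ]
[282.  289.1] [ 263  251   41   61 1457]
```

play_rows:
  targets:
    - [[0, 0, -0.5, 0, 0, 0, 0.05], [0, 0, -1.2, 0, 0, 0, 0.05], [0, 0, -1.5, 0, 0, 0, 0.05], [0, 0, -2, 0, 0, 0, 0.05], [0, 0, -2.5, 0, 0, 0, 0.05], [0, 0, -2.5, 0, 0, 0, 0.05], [0, 0, -2.5, 0, 0, 0, 0.05], [0, 0, -2.5, 0, 0, 0, 0.05], [0, 0, 0, 0, 0, 0, 0.05]]

```text
time: 3.42
tool_pos: [0.3664, -0.2912, 0.2396]
tool_rot: [0.994, 0.11, 0.002, 0.004]
contact_force: [0.4, -0.6, -0.1]
width: 0.204
finger_force: 68.4
```

```bash
python3 - <<'E'
from red import *
for n in ['scene','wrist']:
    f=grab(n,n+'3.png')
    for c,s in reds(f): print(n,c,s)
s=ctrl.observe(); print(s['tool_pos'],s['contact_force'],s['width'],s['tool_rot'])
from scipy.spatial.transform import Rotation as R
M=R.from_quat(s['tool_rot']).as_matrix()
print((M.T@(np.array([.5225,-.0737,0])-s['tool_pos'])*100).round(2))
a=cv2.cvtColor(grab('scene')['image'],cv2.COLOR_RGB2BGR)[170:380,90:350]; b=cv2.imread('pics/wrist3.png')
a=cv2.resize(a,(520,420));cv2.imwrite('pics/m3.png',cv2.resize(np.hstack([a,b[:, 150:420]]),None,fx=1,fy=1))
E
```

```text
scene [539.6 222.6] [531 201  19  44 425]
scene [141.3 244.9] [137 241   9   9  52]
scene [282.2 248.6] [277 244  12  10  43]
wrist [282.5 293.4] [ 263  268   41   45 1238]
[ 0.36545387 -0.29008314  0.2352728 ] [-0.5152157   0.04156285 -1.75181193] 0.20863074957710606 [9.93907916e-01 1.10207859e-01 6.03151671e-04 9.58619084e-04]
[ 20.04 -17.72  23.51]
```

View pics/m3.png

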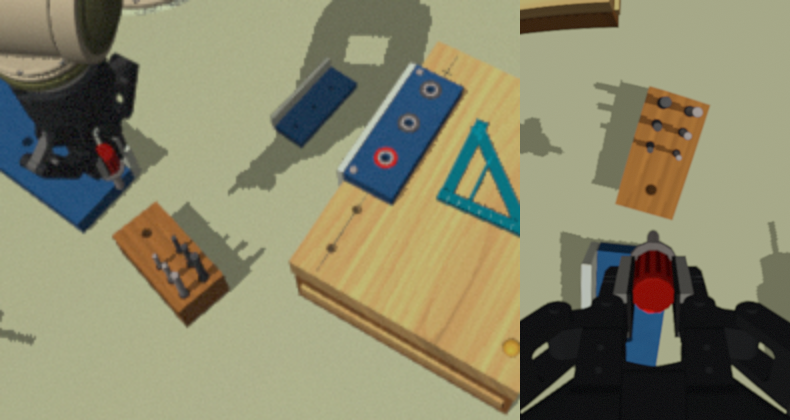

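The pin is out of the stand and held upright. In the wrist image its nose shows at about (282,235), ahead of the collar.

play_rows:
  targets:
    - [[1.65, -1.46, 0.1, 0, 0, 0, 0.05], [1.65, -1.46, 0.1, 0, 0, 0, 0.05], [1.65, -1.46, 0.1, 0, 0, 0, 0.05], [1.65, -1.46, 0.1, 0, 0, 0, 0.05], [1.65, -1.46, 0.1, 0, 0, 0, 0.05], [1.65, -1.46, 0.1, 0, 0, 0, 0.05], [1.65, -1.46, 0.2, 0, 0, 0, 0.05], [1.65, -1.46, 0.2, 0, 0, 0, 0.05], [1.65, -1.46, 0.2, 0, 0, 0, 0.05], [1.65, -1.46, 0.2, 0, 0, 0, 0.05], [1.65, -1.46, 0.2, 0, 0, 0, 0.05], [1.65, -1.46, 0.2, 0, 0, 0, 0.05]]

```text
time: 4.57
tool_pos: [0.5202, -0.0745, 0.215]
tool_rot: [0.994, 0.11, -0.001, -0.001]
contact_force: [-0.3, -0.9, -1.0]
width: 0.206
finger_force: 68.5
```

```bash
python3 - <<'E'
from red import *
S={}
for n in ['wrist','scene','side']:
    f=grab(n,n+'4.png'); S[n]=f
    for c,s in reds(f): print(n,c,s,onz(f,*c,.118,n=='wrist').round(4))
s=ctrl.observe(); print(s['tool_pos'],s['contact_force'],s['width'],s['tool_rot'])
B=lambda n,y0,y1,x0,x1,w,h: cv2.resize(cv2.cvtColor(S[n]['image'],cv2.COLOR_RGB2BGR)[y0:y1,x0:x1],(w,h),interpolation=cv2.INTER_CUBIC)
cv2.imwrite('pics/m4.png',np.hstack([B('scene',190,290,230,330,266,266),B('side',120,220,220,320,266,266),B('wrist',160,300,213,353,266,266)]))
E
```

```text
wrist [279.5 213.4] [263 199  34  32 277] [ 0.5248 -0.0702  0.118 ]
wrist [282.  288.9] [ 263  251   41   61 1462] [ 0.4645 -0.0854  0.118 ]
scene [539.7 222.5] [531 201  19  44 424] [0.9043 0.3571 0.118 ]
scene [282.2 248.7] [277 244  12  10  42] [ 0.5214 -0.0744  0.118 ]
side [272.4 177.4] [269 175   8   5  17] [ 0.5224 -0.074   0.118 ]
side [ 57.1 250.1] [ 47 233  20  35 280] [0.8118 0.4888 0.118 ]
[ 0.52005128 -0.07461864  0.21490752] [-0.60840153 -0.45055598 -1.44990852] 0.2038272839096138 [ 9.93797208e-01  1.11199061e-01 -1.21825478e-03 -6.27246632e-04]
```

View pics/m4.png

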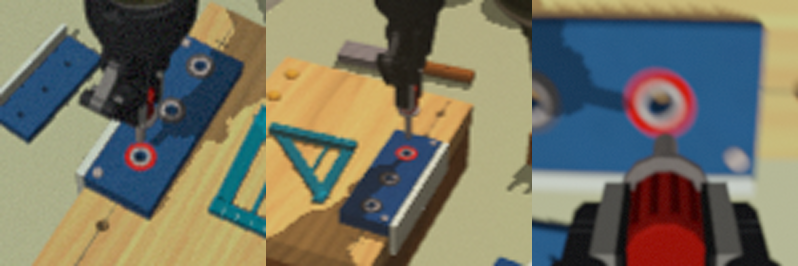

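Panels of m4: scene nose tip at about (282.6,243.8), side tip at (273.4,170.8), wrist tip at (284,233) with the ring at (281,213.5). I'll triangulate nose and bush together.

```bash
python3 - <<'E'
from h import *
S={n:grab(n) for n in ['scene','side','wrist']}
N={'scene':(282.6,243.8),'side':(273.4,170.8),'wrist':(284,232.6)}
Bu={'scene':(282.4,248.8),'side':(272.4,177.4),'wrist':(280.9,213.7)}
for k in (['scene','side'],['scene','side','wrist']):
    for P in (N,Bu): print(k,*[x for x in tri([ray(S[n],*P[n],n=='wrist') for n in k])])
for n in S:
    print(n,'nose@.1405',onz(S[n],*N[n],.1405,n=='wrist').round(4),'bush',onz(S[n],*Bu[n],.118,n=='wrist').round(4))
E
```

```text
['scene', 'side'] [ 0.52189912 -0.07591425  0.14278405] [np.float64(0.001457148383986275), np.float64(0.0014571483839864224)]
['scene', 'side'] [ 0.52210762 -0.07413016  0.1180808 ] [np.float64(0.0002698249511536274), np.float64(0.00026982495115373504)]
['scene', 'side', 'wrist'] [ 0.52142783 -0.07569899  0.14312885] [np.float64(0.0018162131899229386), np.float64(0.0011850145444397974), np.float64(0.000779729464138144)]
['scene', 'side', 'wrist'] [ 0.5226787  -0.07365265  0.11758631] [np.float64(0.0010508749075400165), np.float64(0.0006288660048323837), np.float64(0.0015828972149263911)]
scene nose@.1405 [ 0.5223 -0.0742  0.1405] bush [ 0.5219 -0.0743  0.118 ]
side nose@.1405 [ 0.5224 -0.0793  0.1405] bush [ 0.5224 -0.074   0.118 ]
wrist nose@.1405 [ 0.5195 -0.0759  0.1405] bush [ 0.5241 -0.0726  0.118 ]
```

play_rows:
  targets:
    - [[0.1, -0.1, 0.5, 0, 0, 0, 0.05], [0, 0, 0.6, 0, 0, 0, 0.05], [0, 0, 0.5, 0, 0, 0, 0.05], [0, 0, 0.3, 0, 0, 0, 0.05], [0, 0, 0, 0, 0, 0, 0.05], [0, 0, 0, 0, 0, 0, 0.05]]

```text
time: 5.37
tool_pos: [0.5209, -0.0746, 0.1971]
tool_rot: [0.994, 0.11, -0.0, -0.0]
contact_force: [0.9, -0.2, -0.0]
width: 0.203
finger_force: 68.5
```

```bash
python3 - <<'E'
from red import *
S={n:grab(n,n+'5.png') for n in ['scene','side','wrist']}
s=ctrl.observe(); print(s['tool_pos'],s['contact_force'],s['tool_rot'])
for n in S:
  for c,q in reds(S[n]): print(n,c,q)
B=lambda n,y,x,k: cv2.resize(cv2.cvtColor(S[n]['image'],cv2.COLOR_RGB2BGR)[y-k:y+k,x-k:x+k],(266,266),interpolation=cv2.INTER_CUBIC)
cv2.imwrite('pics/m5.png',np.hstack([B('scene',245,283,19),B('side',173,273,19),B('wrist',222,282,38)]))
E
```

```text
[ 0.52104233 -0.07457483  0.19752267] [ 0.28647915  0.89619201 -1.00833933] [9.93915493e-01 1.10145086e-01 2.08041957e-04 9.29854617e-05]
scene [539.7 222.6] [531 201  19  43 422]
scene [282.3 249. ] [277 244  12  10  39]
side [ 57.1 250. ] [ 47 233  20  35 279]
wrist [280.8 223.8] [263 209  37  34 411]
wrist [282.1 288.4] [ 263  251   41   61 1509]
```

View pics/m5.png

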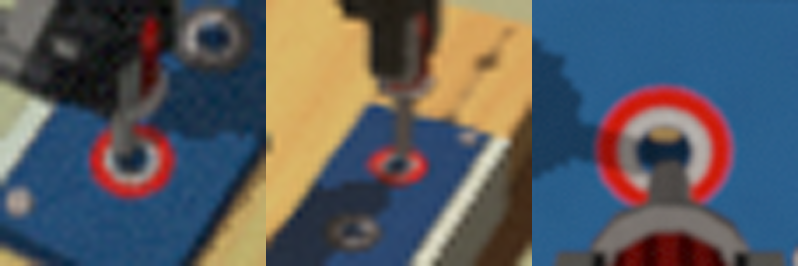

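```bash
python3 - <<'E'
from h import *
S={n:grab(n) for n in ['scene','side','wrist']}
N={'scene':(282,247.5),'side':(273.1,177.2),'wrist':(282.9,231.2)}
Bu={'scene':(282.9,248.9),'side':(272.9,177.7),'wrist':(281.7,226.3)}
M=np.array([[.976,.219],[.219,-.976]])
for z in (.121,.1235,.126):
  for n in S:
    d=onz(S[n],*N[n],z,n=='wrist')-onz(S[n],*Bu[n],.118,n=='wrist'); print(z,n,'nose-bush tool x,y mm',(M@d[:2]*1000).round(1))
E
```

```text
0.121 scene nose-bush tool x,y mm [-2.5 -0.6]
0.121 side nose-bush tool x,y mm [-1.  -0.9]
0.121 wrist nose-bush tool x,y mm [-2.3  0.8]
0.1235 scene nose-bush tool x,y mm [-1.9  0.6]
0.1235 side nose-bush tool x,y mm [-2.1 -3.8]
0.1235 wrist nose-bush tool x,y mm [-1.3  0.8]
0.126 scene nose-bush tool x,y mm [-1.2  1.8]
0.126 side nose-bush tool x,y mm [-3.2 -6.7]
0.126 wrist nose-bush tool x,y mm [-0.2  0.8]
```

play_rows:
  targets:
    - [[0.18, -0.05, 0, 0, 0, 0, 0.05], [0, 0, 0.2, 0, 0, 0, 0.05], [0, 0, 0.2, 0, 0, 0, 0.05], [0, 0, 0.2, 0, 0, 0, 0.05], [0, 0, 0, 0, 0, 0, 0.05], [0, 0, 0, 0, 0, 0, 0.05]]

```text
time: 6.17
tool_pos: [0.5225, -0.0736, 0.1911]
tool_rot: [0.994, 0.11, -0.0, -0.0]
contact_force: [0.2, -0.5, -0.9]
width: 0.206
finger_force: 68.5
```

play_rows:
  targets:
    - [[0, 0, 0.15, 0, 0, 0, 0.05], [0, 0, 0.15, 0, 0, 0, 0.05], [0, 0, 0.1, 0, 0, 0, 0.05], [0, 0, 0, 0, 0, 0, 0.05], [0, 0, 0, 0, 0, 0, 0.05]]

```text
time: 6.58
tool_pos: [0.5226, -0.0736, 0.1872]
tool_rot: [0.994, 0.11, -0.0, -0.0]
contact_force: [-0.4, -0.6, -1.1]
width: 0.209
finger_force: 68.5
```

```bash
python3 - <<'E'
from red import *
S={n:grab(n,n+'6.png') for n in ['scene','side','wrist']}
s=ctrl.observe(); print(s['tool_pos'],s['contact_force'],s['wrist_torque'])
for n in S:
  for c,q in reds(S[n]): print(n,c,q)
B=lambda n,y,x,k: cv2.resize(cv2.cvtColor(S[n]['image'],cv2.COLOR_RGB2BGR)[y-k:y+k,x-k:x+k],(266,266),interpolation=cv2.INTER_CUBIC)
cv2.imwrite('pics/m6.png',np.hstack([B('scene',245,283,19),B('side',173,273,19),B('wrist',222,282,38)]))
E
```

```text
[ 0.52264727 -0.0736712   0.18737869] [ 0.31924768  0.81388287 -0.94747684] [-0.0349092   0.00833041 -0.0014146 ]
scene [539.7 222.6] [531 201  19  44 423]
scene [282.2 249.5] [277 245  12   9  36]
side [272.4 177.9] [269 176   8   4  14]
side [ 57.1 250.1] [ 47 233  20  35 278]
wrist [281.6 228.8] [263 217  39  29 376]
wrist [282.3 287.8] [ 263  251   41   61 1547]
```

No contact while the nose is nominally below the jig's top, so it should be in the bush. Going on in small steps.

play_rows:
  targets:
    - [[0, 0, 0.15, 0, 0, 0, 0.05], [0, 0, 0.15, 0, 0, 0, 0.05], [0, 0, 0.1, 0, 0, 0, 0.05], [0, 0, 0, 0, 0, 0, 0.05]]

```text
time: 7.07
tool_pos: [0.5225, -0.0736, 0.183]
tool_rot: [0.994, 0.11, -0.0, -0.0]
contact_force: [-0.5, 0.1, -1.1]
width: 0.208
finger_force: 68.5
```

```bash
python3 - <<'E'
from h import *
s=ctrl.observe(); print(s['tool_pos'],s['contact_force'],s['wrist_torque'])
E
```

```text
[ 0.52250177 -0.07359171  0.18298757] [-0.4681791   0.08497355 -1.13022093] [ 0.06294687 -0.02350526  0.03599159]
```

play_rows:
  targets:
    - [[0, 0, 0.15, 0, 0, 0, 0.05], [0, 0, 0.15, 0, 0, 0, 0.05], [0, 0, 0.15, 0, 0, 0, 0.05], [0, 0, 0, 0, 0, 0, 0.05], [0, 0, 0, 0, 0, 0, 0.05]]

```text
time: 7.48
tool_pos: [0.5226, -0.0736, 0.1787]
tool_rot: [0.994, 0.11, -0.0, -0.0]
contact_force: [-0.2, 0.3, -0.4]
width: 0.204
finger_force: 68.5
```

```bash
python3 - <<'E'
from h import *
s=ctrl.observe(); print(s['tool_pos'],s['contact_force'],s['wrist_torque'])
f=grab('wrist')
E
```

```text
[ 0.52256372 -0.0735933   0.17868474] [-0.1768256   0.2839878  -0.37909295] [-0.0024927  -0.03082757 -0.01762689]
```

Now 1 mm at a time to the wood.

play_rows:
  targets:
    - [[0, 0, 0.1, 0, 0, 0, 0.05], [0, 0, 0.05, 0, 0, 0, 0.05], [0, 0, 0.05, 0, 0, 0, 0.05], [0, 0, 0, 0, 0, 0, 0.05], [0, 0, 0, 0, 0, 0, 0.05]]

```text
time: 7.95
tool_pos: [0.5226, -0.0736, 0.1768]
tool_rot: [0.994, 0.11, 0.0, -0.0]
contact_force: [-0.5, -0.5, -0.7]
width: 0.206
finger_force: 68.5
```

play_rows:
  targets:
    - [[0, 0, 0.05, 0, 0, 0, 0.05], [0, 0, 0.05, 0, 0, 0, 0.05], [0, 0, 0.05, 0, 0, 0, 0.05], [0, 0, 0, 0, 0, 0, 0.05], [0, 0, 0, 0, 0, 0, 0.05]]

```text
time: 8.37
tool_pos: [0.5226, -0.0736, 0.1753]
tool_rot: [0.994, 0.11, -0.0, -0.0]
contact_force: [0.6, -0.7, -1.4]
width: 0.208
finger_force: 68.5
```

play_rows:
  targets:
    - [[0, 0, 0.05, 0, 0, 0, 0.05], [0, 0, 0.05, 0, 0, 0, 0.05], [0, 0, 0, 0, 0, 0, 0.05], [0, 0, 0, 0, 0, 0, 0.05]]

```text
time: 8.7
tool_pos: [0.5226, -0.0736, 0.1743]
tool_rot: [0.994, 0.11, -0.0, -0.0]
contact_force: [-0.1, 1.0, -0.5]
width: 0.203
finger_force: 68.5
```

```bash
python3 - <<'E'
from red import *
f=grab('wrist','wrist7.png')
s=ctrl.observe(); print(s['tool_pos'],s['contact_force'],s['wrist_torque'])
S={n:grab(n) for n in ['scene','side','wrist']}
for n in S:
  for c,q in reds(S[n]): print(n,c,q)
B=lambda n,y,x,k: cv2.resize(cv2.cvtColor(S[n]['image'],cv2.COLOR_RGB2BGR)[y-k:y+k,x-k:x+k],(266,266),interpolation=cv2.INTER_CUBIC)
cv2.imwrite('pics/m7.png',np.hstack([B('scene',245,283,30),B('side',173,273,30),B('wrist',242,282,50)]))
E
```

```text
[ 0.52260831 -0.07365325  0.17427736] [-0.12370644 -0.50661163 -0.36668603] [ 0.03268122 -0.0275931   0.01981704]
scene [539.7 222.6] [531 201  19  44 424]
scene [282.2 250.5] [277 247  12   7  28]
side [273.7 178.3] [270 176   7   4  10]
side [ 57.1 250.2] [ 47 233  20  35 280]
wrist [281.5 234.1] [262 225  41  25 352]
wrist [282.4 287.6] [ 263  251   41   61 1573]
```

play_rows:
  targets:
    - [[0, 0, 0.05, 0, 0, 0, 0.05], [0, 0, 0.05, 0, 0, 0, 0.05], [0, 0, 0, 0, 0, 0, 0.05], [0, 0, 0, 0, 0, 0, 0.05]]

```text
time: 9.23
tool_pos: [0.5228, -0.0737, 0.1736]
tool_rot: [0.994, 0.11, 0.0, 0.0]
contact_force: [-1.1, -0.2, 3.0]
width: 0.207
finger_force: 68.6
```

The nose is on the wood at about 3 N and TCP z 0.1736. Sliding along tool +y now.

play_rows:
  targets:
    - [[0, 0.1, 0, 0, 0, 0, 0.05], [0, 0.1, 0, 0, 0, 0, 0.05], [0, 0.1, 0, 0, 0, 0, 0.05], [0, 0.1, 0, 0, 0, 0, 0.05], [0, 0, 0, 0, 0, 0, 0.05]]

```text
time: 9.65
tool_pos: [0.5234, -0.0768, 0.1735]
tool_rot: [0.994, 0.11, 0.0, -0.001]
contact_force: [-0.2, 4.8, 5.9]
width: 0.207
finger_force: 69.0
```

```bash
python3 - <<'E'
from red import *
s=ctrl.observe(); print(s['tool_pos'],s['contact_force'],s['wrist_torque'])
for n in ['scene']:
  for c,q in reds(grab(n)): print(n,c,q)
E
```

```text
[ 0.52343375 -0.0767732   0.1735244 ] [-0.1599688   4.84869945  5.86230236] [ 1.17213906  0.25645503 -0.03093694]
scene [539.7 222.5] [531 201  19  43 422]
scene [282.4 251.7] [277 248  11   7  26]
```

play_rows:
  targets:
    - [[0, 0.1, -0.02, 0, 0, 0, 0.05], [0, 0.1, 0, 0, 0, 0, 0.05], [0, 0.1, 0, 0, 0, 0, 0.05], [0, 0, 0, 0, 0, 0, 0.05]]

```text
time: 10.03
tool_pos: [0.524, -0.0799, 0.1734]
tool_rot: [0.994, 0.11, -0.0, -0.001]
contact_force: [-0.9, 4.0, 1.4]
width: 0.211
finger_force: 68.7
```

```bash
python3 - <<'E'
from red import *
s=ctrl.observe(); print(s['tool_pos'],s['contact_force'],s['wrist_torque'])
for n in ['scene']:
  for c,q in reds(grab(n)): print(n,c,q)
E
```

```text
[ 0.52399932 -0.07990404  0.17336218] [-0.87835322  4.01784641  1.44630712] [0.93275126 0.14748125 0.03360424]
scene [539.7 222.6] [531 201  19  44 421]
scene [280.8 252.6] [276 249  11   7  25]
```

play_rows:
  targets:
    - [[0, 0.1, 0.02, 0, 0, 0, 0.05], [0, 0.1, 0.01, 0, 0, 0, 0.05], [0, 0, 0, 0, 0, 0, 0.05]]

```text
time: 10.33
tool_pos: [0.5245, -0.0824, 0.173]
tool_rot: [0.994, 0.11, -0.0, -0.0]
contact_force: [-0.3, 3.1, 1.6]
width: 0.211
finger_force: 68.6
```

play_rows:
  targets:
    - [[0, 0.1, 0, 0, 0, 0, 0.05], [0, 0, 0, 0, 0, 0, 0.05]]

```text
time: 10.5
tool_pos: [0.5247, -0.0836, 0.173]
tool_rot: [0.994, 0.11, -0.0, -0.0]
contact_force: [-0.5, 2.2, 0.8]
width: 0.21
finger_force: 68.5
```

play_rows:
  targets:
    - [[0, 0.1, 0, 0, 0, 0, 0.05], [0, 0, 0, 0, 0, 0, 0.05]]

```text
time: 10.67
tool_pos: [0.525, -0.0846, 0.173]
tool_rot: [0.994, 0.11, -0.0, 0.0]
contact_force: [-1.4, 2.5, -0.5]
width: 0.201
finger_force: 68.4
```

The vertical force has faded after about 11 mm, so I probe down gently.

play_rows:
  targets:
    - [[0, 0, 0.05, 0, 0, 0, 0.05], [0, 0, 0.05, 0, 0, 0, 0.05], [0, 0, 0, 0, 0, 0, 0.05], [0, 0, 0, 0, 0, 0, 0.05]]

```text
time: 11.0
tool_pos: [0.525, -0.0845, 0.1721]
tool_rot: [0.994, 0.11, -0.0, 0.0]
contact_force: [-0.1, 2.2, 0.8]
width: 0.206
finger_force: 68.4
```

play_rows:
  targets:
    - [[0, 0, 0.1, 0, 0, 0, 0.05], [0, 0, 0.1, 0, 0, 0, 0.05], [0, 0, 0, 0, 0, 0, 0.05], [0, 0, 0, 0, 0, 0, 0.05]]

```text
time: 11.33
tool_pos: [0.525, -0.0844, 0.17]
tool_rot: [0.994, 0.11, -0.0, 0.0]
contact_force: [-0.0, 2.0, -1.1]
width: 0.206
finger_force: 68.3
```

It is in the hole. I ease the side load by 0.3 mm and continue down.

play_rows:
  targets:
    - [[0, -0.03, 0.1, 0, 0, 0, 0.05], [0, 0, 0.1, 0, 0, 0, 0.05], [0, 0, 0.1, 0, 0, 0, 0.05], [0, 0, 0, 0, 0, 0, 0.05], [0, 0, 0, 0, 0, 0, 0.05]]

```text
time: 11.75
tool_pos: [0.5249, -0.084, 0.167]
tool_rot: [0.994, 0.11, -0.0, -0.0]
contact_force: [0.2, 1.5, -0.9]
width: 0.205
finger_force: 68.5
```

play_rows:
  targets:
    - [[0, 0, 0.15, 0, 0, 0, 0.05], [0, 0, 0.15, 0, 0, 0, 0.05], [0, 0, 0.1, 0, 0, 0, 0.05], [0, 0, 0, 0, 0, 0, 0.05], [0, 0, 0, 0, 0, 0, 0.05]]

```text
time: 12.17
tool_pos: [0.5248, -0.084, 0.1629]
tool_rot: [0.994, 0.11, -0.0, -0.0]
contact_force: [0.4, 3.8, -1.3]
width: 0.205
finger_force: 68.5
```

play_rows:
  targets:
    - [[0, -0.04, 0, 0, 0, 0, 0.05], [0, 0, 0.15, 0, 0, 0, 0.05], [0, 0, 0.15, 0, 0, 0, 0.05], [0, 0, 0.1, 0, 0, 0, 0.05], [0, 0, 0, 0, 0, 0, 0.05], [0, 0, 0, 0, 0, 0, 0.05]]

```text
time: 12.67
tool_pos: [0.5248, -0.0838, 0.159]
tool_rot: [0.994, 0.11, -0.0, 0.0]
contact_force: [0.6, 1.5, -1.8]
width: 0.204
finger_force: 68.4
```

play_rows:
  targets:
    - [[0, 0, 0.15, 0, 0, 0, 0.05], [0, 0, 0.15, 0, 0, 0, 0.05], [0, 0, 0.15, 0, 0, 0, 0.05], [0, 0, 0.1, 0, 0, 0, 0.05], [0, 0, 0, 0, 0, 0, 0.05], [0, 0, 0, 0, 0, 0, 0.05]]

```text
time: 13.17
tool_pos: [0.5248, -0.0837, 0.1535]
tool_rot: [0.994, 0.11, -0.0, -0.0]
contact_force: [0.4, 1.1, -3.0]
width: 0.208
finger_force: 68.4
```

play_rows:
  targets:
    - [[0, 0, 0.1, 0, 0, 0, 0.05], [0, 0, 0.05, 0, 0, 0, 0.05], [0, 0, 0.05, 0, 0, 0, 0.05], [0, 0, 0, 0, 0, 0, 0.05], [0, 0, 0, 0, 0, 0, 0.05]]

```text
time: 13.58
tool_pos: [0.5249, -0.0837, 0.1519]
tool_rot: [0.994, 0.11, 0.0, 0.0]
contact_force: [-0.7, 2.6, 2.3]
width: 0.211
finger_force: 68.8
```

play_rows:
  targets:
    - [[0, 0, 0.04, 0, 0, 0, 0.05], [0, 0, 0, 0, 0, 0, 0.05], [0, 0, 0, 0, 0, 0, 0.05]]

```text
time: 13.83
tool_pos: [0.5249, -0.0837, 0.1518]
tool_rot: [0.994, 0.11, 0.0, 0.0]
contact_force: [-1.8, 1.3, 5.4]
width: 0.204
finger_force: 69.2
```

The collar is seated on the jig. I relax the press, open, let it settle and retreat straight up.

play_rows:
  targets:
    - [[0, 0, -0.03, 0, 0, 0, 0.05], [0, 0, 0, 0, 0, 0, 0.25], [0, 0, 0, 0, 0, 0, 0.4], [0, 0, 0, 0, 0, 0, 0.6], [0, 0, 0, 0, 0, 0, 0.6], [0, 0, -0.5, 0, 0, 0, 0.6], [0, 0, -1.5, 0, 0, 0, 0.6], [0, 0, -2.5, 0, 0, 0, 0.6], [0, 0, -2.5, 0, 0, 0, 0.6], [0, 0, -2.5, 0, 0, 0, 0.6], [0, 0, -2, 0, 0, 0, 0.6], [0, 0, 0, 0, 0, 0, 0.6]]

```text
time: 14.83
tool_pos: [0.526, -0.0841, 0.2711]
tool_rot: [0.994, 0.11, 0.003, 0.002]
contact_force: [0.2, -0.8, 0.7]
width: 0.595
finger_force: 0.0
```

```bash
python3 - <<'E'
from red import *
s=ctrl.observe(); print(s['tool_pos'],s['contact_force'],s['width'])
S={n:grab(n) for n in ['scene','side','wrist']}
for n in S:
  for c,q in reds(S[n]): print(n,c,q,onz(S[n],*c,.14,n=='wrist').round(4))
B=lambda n,y,x,k: cv2.resize(cv2.cvtColor(S[n]['image'],cv2.COLOR_RGB2BGR)[y-k:y+k,x-k:x+k],(266,266),interpolation=cv2.INTER_CUBIC)
cv2.imwrite('pics/m8.png',np.hstack([B('scene',255,285,50),B('side',175,273,50),B('wrist',200,282,130)]))
E
```

```text
[ 0.52598837 -0.08412182  0.27110709] [ 0.18439649 -0.76354674  0.71738441] 0.5946937969901189
scene [539.6 222.6] [531 201  19  44 425] [0.9022 0.3368 0.14  ]
scene [279.4 246.8] [275 241  10  14  88] [ 0.5219 -0.0837  0.14  ]
side [273.6 167.3] [271 165   6   5  22] [ 0.5321 -0.0947  0.14  ]
side [ 57.1 250.1] [ 47 233  20  35 281] [0.7894 0.4974 0.14  ]
wrist [282.5 210.8] [270 198  26  26 511] [ 0.5224 -0.0832  0.14  ]
```

View pics/m8.png

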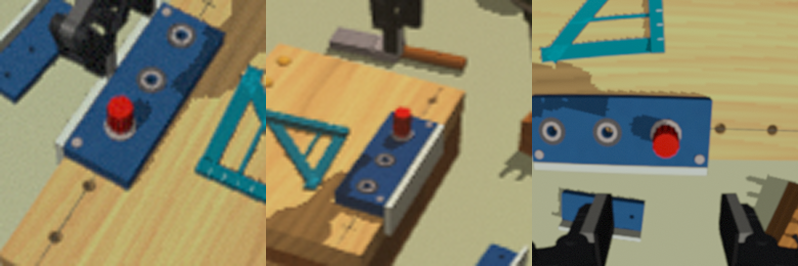

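The final view shows the collar down on the jig, the fence along the edge, the square undisturbed and the gripper clear of everything.

```bash
python3 -c "
from station import ctrl
print(ctrl.job_done())"
```

```text
the job is handed in; nothing more can be done
None
```

The job is handed in: the pin found the last drilled hole about 11 mm back, its collar is down on the jig, the gripper is clear, and in the final pictures the jig lies along the edge; the jar, brush and tin were not in those close-ups, but the arm worked away from them.

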